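# Pin-check two bushes on the electronics bench

## Robot

A 6-joint arm with a two-finger parallel gripper is mounted at the origin on the work surface. World frame = base frame: x ahead of the robot, y to its left, z up, the work surface at z = 0. Lengths are in m, angles in degrees, forces in N, time in s.
With the tool pointing down it reaches from about 0.325 to 0.85 m from the base axis. Payload 15.5 kg.
Tool frame: the origin (TCP) lies midway between the tips of the shut fingers; the grasp point (between the pads) lies 19 mm behind it; y points along the fingers, x is the direction in which the jaws open and shut, and the axes are right-handed (so a half turn about y gives the same grasp; the last joint's range is limited). The gripper opens to 91 mm and grips with 3 to 60 N. Pads are 32 mm wide; open, the fingers measure 118 mm over their backs; the gripper's body (76 mm by 178 mm) begins 60 mm behind the grasp point.
Start: joints at [-74.628, 28.281, 77.091, -0, 74.628, -5.472], TCP at [0.222, -0.584, 0.214] pointing down, gripper open.
Joint ranges: [-166.48, 166.48], [-47.26, 123.95], [12.59, 153.08], [-70.14, 250.14], [6.76, 159.57], [-176.63, 176.63]. Speed limits (degrees/s): [108.29, 108.29, 147.25, 172.46, 172.46, 172.46].

## Interface

Orientations are given as a 3x3 rotation matrix whose columns are the frame's x, y, z axes.
In Python, from bench import ctrl gives the robot as it stands. The module is installed in compiled form; this text tells all that it offers. Calls block until the motion is done:
- ctrl.goto(position, orientation): joint-space move of the TCP to a pose.
- ctrl.move_l(position, vel=0.15, ori=None, contact_N=None): straight line of the TCP; ori=None keeps the orientation; vel is the mean speed in m/s. With contact_N (N) it stops when the force on the tool has changed by that much, and returns True; else False.
- ctrl.movej(angles): joint-space move.
- ctrl.command_gripper(opening): opening from 0.0 (shut) to 1.0 (fully open); the grip force is fixed at half the most; returns when the fingers have stopped.
- ctrl.sleep(seconds).
- ctrl.ik(position, orientation): joint angles nearest the present ones, or None.
- ctrl.read_camera(name): name is "scene" or "top" or "wrist"; returns the picture (384x512x3 uint8, blue, green, red); there is no depth.
- ctrl.camera_params(name): a dict with "fx", "fy", "cx", "cy" (pixels), "pose" (4x4, takes a point from camera to world coordinates); the wrist camera has in their place "T_tool_cam" (4x4, takes a point from camera to tool coordinates, whose origin is the TCP and whose axes are the tool frame's). Camera axes: x right, y up, looking along -z (the intrinsics and any distortion apply to the point x, -y, -z); pixel columns grow to the right and rows downward; lengths in m; the calibration is good to about 2 mm. A picture is of the moment at which its call begins: read the wrist's pose just before it. camera_params takes no time and is no camera call.
A pose or a line that the arm cannot do raises ctrl.MotionError and nothing moves.
- ctrl.sign_off(): hands the job in, once; it reports no verdict.
Readings, each from a call of its own:
- ctrl.current_t(): time.
- ctrl.current_q(): joint angles.
- ctrl.current_dq(): joint speeds.
- ctrl.current_effort(): joint torques, N m.
- ctrl.current_tool_pos(): TCP position.
- ctrl.current_eef_rot(): TCP orientation.
- ctrl.current_contact_force(): force on the tool from outside, world axes, zero at the start.
- ctrl.current_wrist_torque(): the same for the moment, N m.
- ctrl.current_grip_width(): opening from 0.0 (shut) to 1.0 (fully open).
Only numpy, scipy, OpenCV 4.12 (cv2) and the standard library are available. Lean on these libraries where they do the work, as an engineer would, in place of code of your own. Each camera call takes 0.05 s, during which the arm holds its last target. There are 200 camera calls.

## Task

One of the two bushes on the bench is drilled right through and the other is blind. Take the red-handled pin by its handle and gently probe the brass bush's bore to the bottom, then the blue bush's bore, and finish with the pin left standing in the bush that proves to be open all the way down to the bench. Leave the yellow-handled driver in its holder.

Things in the scene. Friction and masses are not known exactly. Their poses are not given: they have to be found in the camera images.
- pin: Loose gauge pin, 100 g, 117 mm long, upright in a grey holder (58 mm across, 45 mm high, 4 mm play round the pin, tip 6 mm above the bench). Origin: centre of the flat lower end (tip); z up the pin. Steel shank 16 mm in diameter, tip to 72 mm; red round handle 24 mm in diameter, 72 to 117 mm: grip it near 97 mm. In the through bore the handle starts 12 mm above the bush.
- brass_bush: Brass-coloured upright bush, fixed. Outer diameter 64 mm, height 60 mm, two 8 mm high lugs to 50 mm from the axis. Bore 38 mm in diameter, open on top, dark inside. Origin on the bore's axis at bench level, z up: the mouth is at z = 60 mm. Either through (tip goes down to the bench) or blind (rigid floor 30 mm below the mouth); which one changes from run to run.
- blue_bush: Blue bush, same shape and size as the brass one (bore 38 mm, height 60 mm, origin on the axis at bench level). Exactly one of the two bushes is through; the other is blind, with a floor 30 mm below the mouth.
- driver: Bystander: a driver of the same shape as the pin (117 mm long) but with a yellow handle and dark shank, standing in a grey holder of its own. Origin at the centre of its lower end. To be left alone.
There are look-alikes about, which are no part of the job. There is more than one size of the blue_bush; the one meant has the size given above. Leave any white look-alike of the pin alone.

How it is judged (in metres and radians):
On the way, in this order (a step that is already met when the one before it is completed fails the run):
1. the pin is in the brass bush's bore, its tip at least 20 mm below the mouth (horizontal distance between pin and brass_bush below 0.015 m and z of pin in the frame of brass_bush below 0.04 m), for 0.1 s.
2. then the pin is in the blue bush's bore, its tip at least 20 mm below the mouth (horizontal distance between pin and blue_bush below 0.015 m and z of pin in the frame of blue_bush below 0.04 m), for 0.1 s.
At the end, for the whole second after the job is handed in: the pin stands released and at rest in the through bush: its tip within 15 mm of the bore's axis and less than 10 mm above the bench, leaning less than 0.4 rad ((horizontal distance between pin and brass_bush below 0.015 m or horizontal distance between pin and blue_bush below 0.015 m) and height (world z) of pin below 0.01 m and angle between pin's own z axis and vertical below 0.4 rad and linear speed of pin below 0.02 m/s); the robot touches nothing.
It fails at once if the yellow-handled driver is moved by more than 30 mm (distance of driver from where it was at the start of the episode above 0.03 m).
It fails at once if the pin is dropped or driven fast in a bore (over 0.5 m/s with its tip more than 10 mm below the mouth) (linear speed of pin above 0.5 m/s and height (world z) of pin below 0.05 m and (horizontal distance between pin and brass_bush below 0.015 m or horizontal distance between pin and blue_bush below 0.015 m)).
It also fails if it takes over 54 s, if anything falls off the work surface, if the arm or the gripper's body presses on something with over 40 N, if the wrist force passes 120 N, or if a joint passes its speed limit or range.

## Working session

There is one attempt and no reset: what is moved stays moved. The work goes in short steps, each a Python script; the robot and the scene stay as the last script left them, time stands still between calls to the robot, and variables do not carry over. Pictures are saved under pics/ and viewed, about 8 in all and at most 12, crops included, and the job is handed in when it is done.

```bash
mkdir -p pics; python3 - <<'E'
from bench import ctrl
import cv2,numpy as np
for n in("scene","top"):
    im=ctrl.read_camera(n); cv2.imwrite(f"pics/{n}0.png",im)
    p=ctrl.camera_params(n); print(n,{k:(np.round(v,4).tolist() if k=="pose" else v) for k,v in p.items()})
p=ctrl.camera_params("wrist");print(p)
print(ctrl.current_eef_rot(),ctrl.current_t())
a,b=cv2.imread("pics/scene0.png"),cv2.imread("pics/top0.png")
E
```

```text
scene {'fx': 370.07492497041903, 'fy': 370.07492497041903, 'cx': 255.4185768023598, 'cy': 191.9899133466418, 'pose': [[0.781, -0.5134, 0.3556, 0.7741], [0.6244, 0.6301, -0.4616, -0.3419], [0.013, 0.5825, 0.8127, 0.6904], [0.0, 0.0, 0.0, 1.0]]}
top {'fx': 478.81031569766265, 'fy': 478.81031569766265, 'cx': 256.3481470018244, 'cy': 191.83201013287302, 'pose': [[-0.0034, 0.9973, -0.0733, 0.4321], [-0.9999, -0.0044, -0.0132, 0.0239], [-0.0135, 0.0733, 0.9972, 1.2026], [0.0, 0.0, 0.0, 1.0]]}
{'fx': 345.0391206279086, 'fy': 345.0391206279086, 'cx': 256.5868702379229, 'cy': 194.19804117000507, 'T_tool_cam': array([[ 9.99999512e-01, -9.53874597e-04,  2.58110903e-04,
         4.48011710e-04],
       [ 4.73174677e-04,  2.32904541e-01, -9.72499486e-01,
        -1.71795558e-01],
       [ 8.67527355e-04,  9.72499134e-01,  2.32904878e-01,
         6.53540311e-02],
       [ 0.00000000e+00,  0.00000000e+00,  0.00000000e+00,
         1.00000000e+00]])}
[[ 3.55902946e-01 -3.02015887e-04  9.34522874e-01]
 [-9.34522309e-01  1.03092037e-03  3.55903064e-01]
 [-1.07090704e-03 -9.99999423e-01  8.46670111e-05]] 0.1
```

View pics/top0.png

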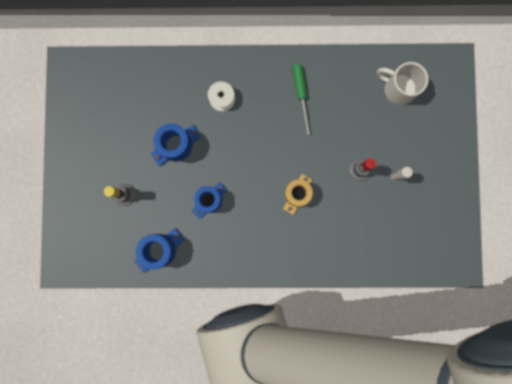

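View pics/scene0.png

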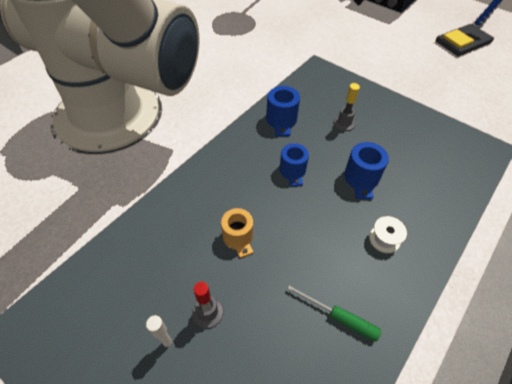

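The top view has three blue bushes at (172,142), (208,199) and (157,251), brass at (299,192), and the red pin at (368,165). The white look-alike is at (403,173) and the yellow driver at (112,192). The blue bush at (208,199) looks the same size as the brass one, while the other two look larger. I'll confirm this in a crop and by measuring.

```bash
cat > h.py <<'E'
from bench import ctrl
import cv2,numpy as np
def ray(cam,uv,z,pose=None):
    p=ctrl.camera_params(cam); P=p["pose"] if pose is None else pose
    d=P[:3,:3]@np.array([(uv[0]-p["cx"])/p["fx"],-(uv[1]-p["cy"])/p["fy"],-1]); o=P[:3,3]
    return o+d*(z-o[2])/d[2]
def proj(cam,X,pose=None):
    p=ctrl.camera_params(cam); P=p["pose"] if pose is None else pose
    c=P[:3,:3].T@(np.asarray(X)-P[:3,3]); return np.array([p["cx"]+p["fx"]*c[0]/-c[2],p["cy"]-p["fy"]*c[1]/-c[2]])
def wpose():
    T=np.eye(4);T[:3,:3]=ctrl.current_eef_rot();T[:3,3]=ctrl.current_tool_pos()
    return T@ctrl.camera_params("wrist")["T_tool_cam"]
def down(a):  # tool y down, jaws' x axis at yaw a (rad)
    x=np.array([np.cos(a),np.sin(a),0]);y=np.array([0,0,-1.]);return np.column_stack([x,y,np.cross(x,y)])
E
python3 - <<'E'
from h import *
im=cv2.imread("pics/top0.png")
hsv=cv2.cvtColor(im,cv2.COLOR_BGR2HSV)
M={"blue":cv2.inRange(hsv,(105,150,60),(130,255,255)),"brass":cv2.inRange(hsv,(8,120,80),(22,255,255)),"red":cv2.inRange(hsv,(0,150,80),(6,255,255))|cv2.inRange(hsv,(174,150,80),(180,255,255)),"yel":cv2.inRange(hsv,(22,120,80),(35,255,255))}
for k,m in M.items():
    cs,hi=cv2.findContours(m,cv2.RETR_CCOMP,cv2.CHAIN_APPROX_NONE)
    for i,c in enumerate(cs):
        if len(c)<12: continue
        (e,ax,an)=cv2.fitEllipse(c)
        z=.117 if k in("red","yel") else .06
        print(k,"hole" if hi[0][i][3]>=0 else "outer",np.round(e,1),np.round(ax,1),"pos",np.round(ray("top",e,z),3),"d_mm",np.round(np.array(ax)/478*(1.2-z)*1e3,0))
c=np.hstack([cv2.resize(im[110:280,100:330],None,fx=3,fy=3,interpolation=cv2.INTER_CUBIC)]);cv2.imwrite("pics/crop1.png",c)
E
```

```text
blue outer [157.1 249.8] [31.3 47.8] pos [0.379 0.275 0.06 ] d_mm [ 75. 114.]
blue hole [156.1 250.6] [15.8 20.1] pos [0.377 0.278 0.06 ] d_mm [38. 48.]
blue outer [208.2 199.3] [23.8 33.4] pos [0.499 0.154 0.06 ] d_mm [57. 80.]
blue hole [207.5 199.2] [12.8 14.3] pos [0.499 0.156 0.06 ] d_mm [31. 34.]
blue outer [173.7 142.3] [35.3 44.7] pos [0.637 0.238 0.06 ] d_mm [ 84. 107.]
blue hole [173.  142.5] [14.  19.2] pos [0.637 0.24  0.06 ] d_mm [33. 46.]
brass outer [298.1 193.7] [23.4 33.9] pos [ 0.511 -0.061  0.06 ] d_mm [56. 81.]
brass hole [298.4 192.4] [13.3 14.6] pos [ 0.514 -0.062  0.06 ] d_mm [32. 35.]
red outer [368.8 164.1] [ 8.9 12.1] pos [ 0.574 -0.218  0.117] d_mm [20. 28.]
yel outer [111.6 191.6] [ 8.2 14.3] pos [0.514 0.369 0.117] d_mm [19. 32.]
```

View pics/crop1.png

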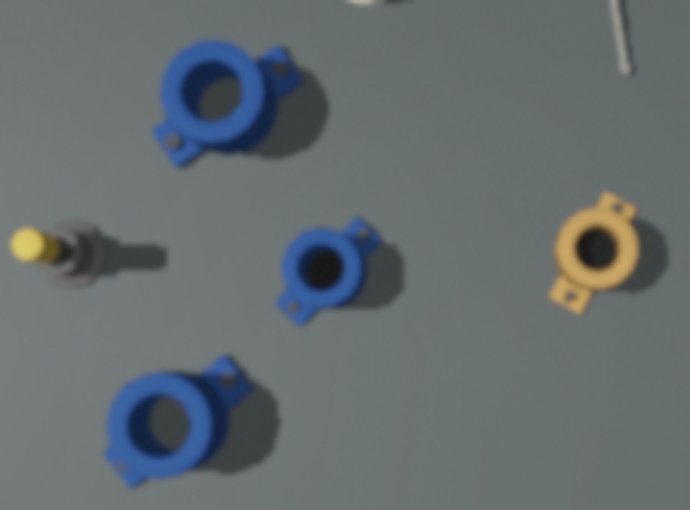

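The crop confirms it: the middle blue bush (208,199) matches the brass one in size, with a dark bore. The other two are larger, with lighter floors. Next I'll look at the pin from near with the wrist camera.

```bash
python3 - <<'E'
from h import *
for a in(0,np.pi): print(a,[None if (q:=ctrl.ik(p,down(a))) is None else np.round(q,0) for p in([.574,-.218,.27],[.513,-.062,.08],[.499,.155,.08])])
ctrl.goto([.574,-.218,.26],down(0)); ctrl.command_gripper(0.75)
P=wpose(); im=ctrl.read_camera("wrist"); np.save("P1.npy",P); cv2.imwrite("pics/w1.png",im)
print(ctrl.current_t(),np.round(P,3).tolist()); 
hsv=cv2.cvtColor(im,cv2.COLOR_BGR2HSV)
m=cv2.inRange(hsv,(0,150,60),(6,255,255))|cv2.inRange(hsv,(174,150,60),(180,255,255))
cs,_=cv2.findContours(m,cv2.RETR_EXTERNAL,cv2.CHAIN_APPROX_NONE)
for c in cs:
    if len(c)>20: print(cv2.boundingRect(c))
E
```

```text
0 [array([-26.,  25.,  74.,  -0.,  81., -26.]), array([-14.,  30., 101.,  -0.,  49., -14.]), array([ 11.,  30., 100.,  -0.,  50.,  11.])]
3.141592653589793 [array([-26.,  25.,  74.,  -0.,  81., 154.]), array([-14.,  30., 101.,  -0.,  49., 166.]), array([  11.,   30.,  100.,   -0.,   50., -169.])]
2.5417 [[1.0, -0.001, -0.001, 0.574], [0.001, 0.973, 0.233, -0.153], [0.0, -0.233, 0.973, 0.432], [0.0, 0.0, 0.0, 1.0]]
(245, 170, 25, 32)
```

View pics/w1.png

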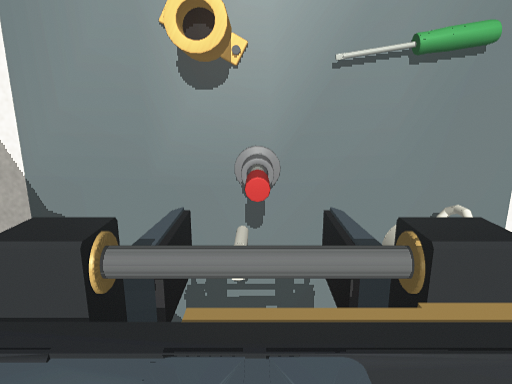

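The wrist view shows the red handle's top face centred near (257.5,189), the brass mouth near (198,25) and the white pin near (240,240) under the gripper. I'll compute positions from these and grasp.

```bash
python3 - <<'E'
from h import *
P=np.load("P1.npy"); im=cv2.imread("pics/w1.png")
p=ray("wrist",(257.5,189),.123,P); h=ray("wrist",(258,168),.05,P); b=ray("wrist",(198,25),.06,P); w=ray("wrist",(240,275),.117,P)
print("pin",p,"holder",ray("wrist",(258,167),.045,P),"brass",b,"white",w)
pw=np.round(proj("wrist",[p[0],p[1],.051+.006],P),1);print("holder mouth check",pw)
t=ctrl.current_tool_pos()
ctrl.goto([p[0],p[1],.19],down(0))
c=ctrl.move_l([p[0],p[1],.084],vel=.1,contact_N=8); print("contact",c,ctrl.current_tool_pos(),ctrl.current_t())
if not c:
    ctrl.command_gripper(0.0); print(ctrl.current_grip_width()*91,ctrl.current_t(),ctrl.current_contact_force())
    if ctrl.current_grip_width()*91>18:
        ctrl.move_l([p[0],p[1],.22],vel=.12); print(ctrl.current_grip_width()*91,ctrl.current_contact_force(),ctrl.current_t())
        ctrl.goto([.513,-.062,.22],down(0))
        P=wpose(); np.save("P2.npy",P); im=ctrl.read_camera("wrist"); cv2.imwrite("pics/w2.png",im)
        print(ctrl.current_t(),proj("wrist",[.513,-.062,.06],P),ctrl.current_contact_force())
E
```

```text
pin [ 0.57520986 -0.22216077  0.123     ] holder [ 0.57599292 -0.21409577  0.045     ] brass [ 0.5161885  -0.06968678  0.06      ] white [ 0.55796028 -0.31107795  0.117     ]
holder mouth check [257.3 175.9]
contact False [ 0.57558762 -0.2223475   0.08465406] 4.1333
23.149763322532316 4.8833 [-0.60548358 -0.13228199  0.02863579]
23.133386240183736 [ 0.37264853 -0.22689886 -1.25323898] 6.1667
6.9417 [256.12441536 180.03455275] [ 0.02173661  0.46166436 -1.33274137]
```

View pics/w2.png

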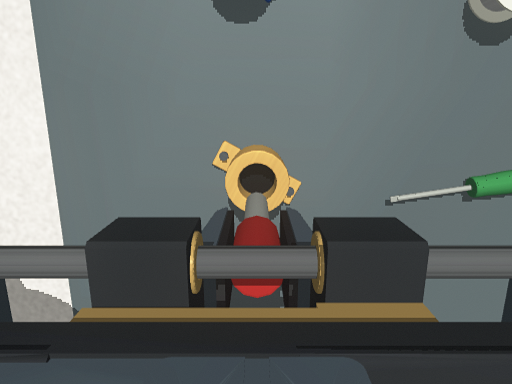

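The pin is held (23 mm grip, about 1.3 N of weight). The brass mouth at (257,181) agrees with the predicted (256,180), and the pin tip is at about (257,195). I'll probe the brass bush.

```bash
cat >> h.py <<'E'
def probe(x,y):
    R=down(0)
    ctrl.move_l([x,y,.145],vel=.12)
    c=ctrl.move_l([x,y,.0765],vel=.035,contact_N=4)
    z=ctrl.current_tool_pos(); print("contact",c,"tcp",np.round(z,4),"tip z",round(z[2]-.0787,4),"F",np.round(ctrl.current_contact_force(),2),"M",np.round(ctrl.current_wrist_torque(),2),"t",ctrl.current_t())
    ctrl.sleep(.3); print("tcp",np.round(ctrl.current_tool_pos(),4),"F",np.round(ctrl.current_contact_force(),2),"w",ctrl.current_grip_width()*91)
E
python3 - <<'E'
from h import *
P=np.load("P2.npy")
b=ray("wrist",(257,181),.06,P); print("brass",b,"tip pred px",proj("wrist",[.513,-.062,.1413],P))
probe(b[0],b[1])
E
```

```text
brass [ 0.51385918 -0.0629618   0.06      ] tip pred px [256.03533701 200.96334034]
contact True tcp [ 0.5136 -0.0629  0.1073] tip z 0.0286 F [ 0.15 -0.45 -0.15] M [-0.01 -0.11  0.01] t 8.8333
tcp [ 0.5134 -0.0628  0.1075] F [ 0.54  0.64 -1.14] w 23.685213185131314
```

The brass bush stops the tip about 30 mm below the mouth, so it appears blind. On to the blue bush: lift, move over and look.

```bash
python3 - <<'E'
from h import *
t=ctrl.current_tool_pos(); ctrl.move_l([t[0],t[1],.225],vel=.12)
ctrl.goto([.499,.155,.225],down(0))
P=wpose(); np.save("P3.npy",P); im=ctrl.read_camera("wrist"); cv2.imwrite("pics/w3.png",im[100:320,130:390].repeat(2,0).repeat(2,1))
print(ctrl.current_t(),ctrl.current_grip_width()*91,proj("wrist",[.499,.155,.06],P),"tip",proj("wrist",[.499,.155,.1465],P))
E
```

```text
11.1833 23.054712664296588 [256.21516517 178.19269165] tip [256.08798391 199.9549459 ]
```

View pics/w3.png

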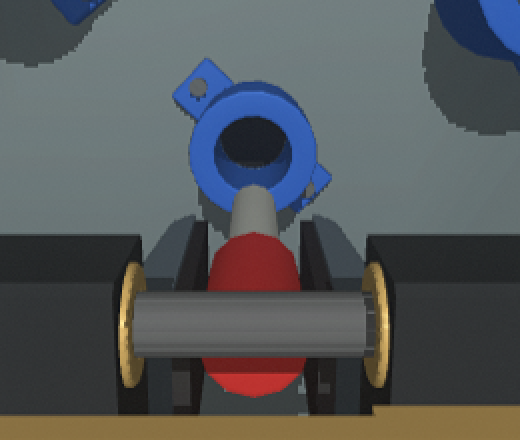

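The blue mouth is centred at about (256.5,177), against a predicted (256.2,178.2). The pin hangs straight, with its tip at about (257,201). I'll probe the blue bush.

```bash
python3 - <<'E'
from h import *
b=ray("wrist",(256.5,177.3),.06,np.load("P3.npy")); print("blue",b)
probe(b[0],b[1])
E
```

```text
blue [0.49928153 0.15590027 0.06      ]
contact True tcp [0.4994 0.1559 0.0772] tip z -0.0015 F [0.12 0.49 7.52] M [-0.03  0.03  0.03] t 13.8333
tcp [0.4993 0.1559 0.0772] F [-0.96  0.29  7.62] w 23.26072007269885
```

The blue bush lets the tip down to the bench, so it is the through one. I'll release the pin there, back off and check.

```bash
python3 - <<'E'
from h import *
t=ctrl.current_tool_pos()
ctrl.move_l([t[0],t[1],t[2]+.0008],vel=.01); print("F",ctrl.current_contact_force())
ctrl.command_gripper(0.6); print(ctrl.current_grip_width()*91)
ctrl.move_l([t[0],t[1],.23],vel=.1)
ctrl.goto([t[0],t[1]-.06,.26],down(0))
P=wpose(); im=ctrl.read_camera("wrist"); cv2.imwrite("pics/w4.png",im)
s=ctrl.read_camera("scene"); cv2.imwrite("pics/s4.png",s[50:250,200:420].repeat(3,0).repeat(3,1))
print(ctrl.current_t(),ctrl.current_contact_force(),"top pred",proj("wrist",[.4993,.1559,.117],P))
for x in([.4993,.1559,.117],[.4993,.1559,.072]):print(proj("scene",x))
E
```

```text
F [-1.1892553  -0.655883   -1.61058686]
54.486536886268134
17.225 [0.16822156 0.27253471 0.20749636] top pred [255.83054116 116.30868339]
[296.82921676 135.6914256 ]
[294.74440211 149.85908998]
```

View pics/w4.png

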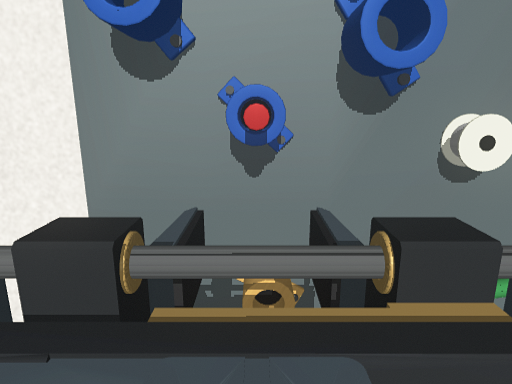

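View pics/s4.png

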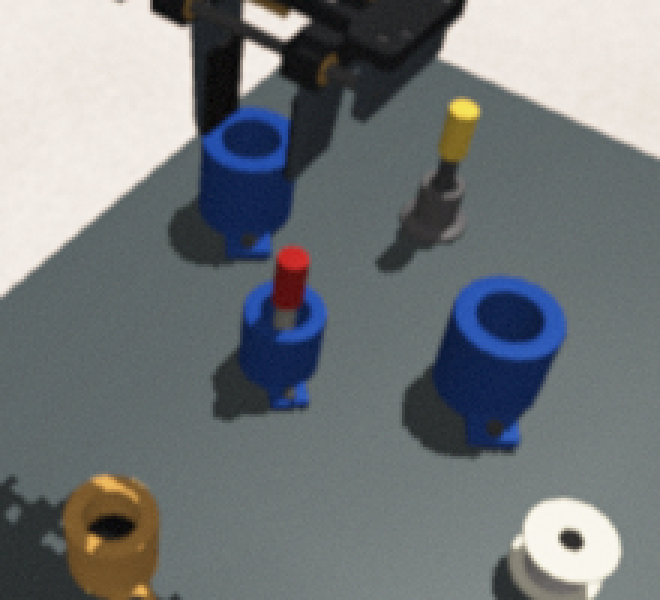

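The pin stands upright in the middle blue bush. Its top is at (256.5,116), against a predicted (255.8,116.3), and a short length of shank shows above the rim. The driver is untouched, so I'm handing in.

```bash
python3 -c "
from bench import ctrl
print(ctrl.current_t(),ctrl.current_dq(),ctrl.current_contact_force()); print(ctrl.sign_off())"
```

```text
17.225 [ 0.77222436  0.27190552  0.12129929 -0.08298719 -0.01768553 -0.08300083] [0.16822156 0.27253471 0.20749636]
the job is handed in; nothing more can be done
None
```

The blue bush is the through one. The pin now stands upright in it, released, and the job was handed in at 17.2 s of robot time.

- **Choice of bush:** I used the middle of the three blue bushes, because it matches the brass one in size; the other two are visibly larger.
- **Brass bush:** The pin stopped with its tip about 29–30 mm above the bench, so this bush is blind. The contact force had already faded when I read it, so this rests on the stopping depth, which matches the stated floor.
- **Blue bush:** The pin went down to bench level and stopped there with about 7.5 N. The tip height read −1.5 mm, which suggests the pin slipped up slightly in the jaws during the brass probe.
- **Last checks:** In the wrist and scene pictures the pin stands upright, and in the wrist picture its top is within about 1 pixel of the predicted spot. The arm was clear of everything, with the wrist force near zero. The driver looks untouched, judged by eye only. No check failed. The hand-in gave no verdict.

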